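# Open the top half of the split-door cupboard for class

### The job

Get the bench cupboard ready for the class: draw back the bolt on the top half of its split door and swing that top half wide open, at least square to the front, while the bottom half stays shut and bolted. Then stand the lidded jar upright on the ledge of the bottom half, setting it down rather than dropping it, and leave the top half open and the other things on the table alone.

Things in the scene. Friction and masses are not known exactly. Their poses are not given: they have to be found in the camera images.
- cabinet: Plywood bench cupboard, fixed, 200 deep (x) x 284 wide (y) x 312 high; origin under its centre. Its front is its own -x face ('outward' = -x), looking roughly to the robot's left. Two door halves, one above the other, flush with the front in a 204 wide opening between 40 wide jambs; both hinged on one vertical line at its own +y side, the end farther from the robot. Offsets below are in its axes.
- upper_leaf (a joint): Swing of the top half, a wood panel 200 wide, 18 thick (behind the front plane), heights 162 to 294. rad, 0 = shut, grows as its free edge swings outward (clockwise about the hinge seen from above), stop at 2.0; a stiff hinge (0.12 N m) keeps it where it is left. No handle but the knob of its bolt; once ajar it can also be pushed from inside.
- upper_hinge (a point): Point on the hinge axis of the top half, on the front plane, half-way up the leaf (height 228). The leaf runs from it towards the cupboard's -y when shut.
- upper_bolt (a joint): Steel barrel bolt across the face of the top half at height 270, carried by it. m, 0 = home in the staple on the jamb, grows to 0.036 as it is drawn along +y towards the hinge; beyond about 0.021 it is clear and the leaf is free. Slides against about 2 N and stays where it is left; may start up to 6 mm drawn.
- upper_bolt_knob (a point): Centre of the ball knob (20 diameter, on an 8 thick stem) of the top bolt: 42 outward of the leaf's face, 145 from the hinge line when the bolt is home, height 270 (42 below the cupboard's top). The staple on the jamb (206 to 227 from the hinge line) and the bolt guides stand out at most 21.
- lower_leaf (a joint): Swing of the bottom half (200 wide, heights 18 to 156), same sense as the top half; 0 = shut. Must stay shut.
- lower_bolt (a joint): Like bolt on the bottom half, at height 95, below the ledge; m, 0 = home. Must stay home.
- ledge (a point): Centre of the upper surface of the wooden ledge that is fixed to the bottom half's top edge: 200 wide (cupboard y) x 110 deep, standing out from the front plane, surface at height 156. Axes as the cupboard's. The top half swings over it with 6 clearance.
- jar_center (a point): Lidded white jar with a plain grey lid, straight-sided, 61 diameter, 85 high, about 0.3 kg, standing on the table; this point is its centre, half-way up.
- plaster_block: Bystander: plaster block 120 x 85 x 45 with a piece of brown clay on it; origin under its centre.
- cup: Bystander: clear cup 72 diameter, 85 high; origin under its centre.
- knife: Bystander: wooden modelling spatula 170 long, lying on the table; origin under its middle.
- carton: Bystander: dark carton 200 x 90 x 50; origin under its centre.
Mind the look-alikes: they are no part of the job. What is shaped like the part that bears jar_center but blue, green or yellow is not meant.

How it is judged:
On the way, in this order (a step that is already met when the one before it is completed fails the run):
1. the top bolt is drawn clear of its staple with the bottom half still shut (value of joint upper_bolt above 0.021 m and value of joint lower_bolt below 0.008 m), for 0.1 s.
2. the top half stands wide open (80 degrees or more) before the jar is on the ledge (value of joint upper_leaf above 1.4 rad and not (x of jar_center in the frame of ledge between -0.035 and 0.04 m and y of jar_center in the frame of ledge between -0.085 and 0.085 m and z of jar_center in the frame of ledge between 0.036 and 0.049 m and angle between jar_center's own z axis and vertical below 0.12 rad)), for 0.2 s.
3. the jar stands on the ledge, let go (x of jar_center in the frame of ledge between -0.035 and 0.04 m and y of jar_center in the frame of ledge between -0.085 and 0.085 m and z of jar_center in the frame of ledge between 0.036 and 0.049 m and angle between jar_center's own z axis and vertical below 0.12 rad and contact force between the fingers and jar below 0.05 N), for 0.2 s.
At the end, for the whole second after the job is handed in: The top half is open by 1.4 rad (80 degrees) or more and still; the bottom half is shut (under 0.03 rad) and its bolt home (within 8 mm); the jar stands at rest on the ledge, tilted under 0.12 rad, its centre within 35 to 40 mm (depth) and 85 mm (width) of the ledge's centre (value of joint upper_leaf above 1.4 rad and value of joint lower_leaf below 0.03 rad and value of joint lower_bolt below 0.008 m and x of jar_center in the frame of ledge between -0.035 and 0.04 m and y of jar_center in the frame of ledge between -0.085 and 0.085 m and z of jar_center in the frame of ledge between 0.036 and 0.049 m and angle between jar_center's own z axis and vertical below 0.12 rad and linear speed of jar below 0.02 m/s and velocity of joint upper_leaf between -0.05 and 0.05 rad/s); the robot touches nothing.
It fails at once if the bottom half is unbolted or opened (value of joint lower_bolt above 0.01 m or value of joint lower_leaf above 0.04 rad).
It fails at once if the jar is let go in the air, more than 15 mm above the ledge (height (world z) of jar_center above 0.2135 m and contact force between the fingers and jar below 0.02 N).
It fails at once if the jar is tipped over (angle between jar_center's own z axis and vertical above 0.8 rad).
It fails at once if another thing on the table is pushed more than 30 mm (distance of any of plaster_block, cup, knife, carton from where it was at the start of the episode above 0.03 m).
It fails at once if the cup is tipped (angle between cup's own z axis and vertical above 0.5 rad).
It also fails if it takes over 72 s, if anything falls off the work surface, if the arm or the gripper's body presses on something with over 40 N, if the wrist force passes 120 N, or if a joint passes its speed limit or range.

### The arm

A 6-joint arm with a two-finger parallel gripper is mounted at the origin on the work surface. World frame = base frame: x ahead of the robot, y to its left, z up, the work surface at z = 0. Lengths are in m, angles in rad, forces in N, time in s.
With the tool pointing down it reaches from about 0.35 to 0.975 m from the base axis. Payload 4.9 kg.
Tool frame: the origin (TCP) lies on the mounting face of the last link; the fingertips stand 173 mm ahead of it and the grasp point (between the pads) lies 155 mm ahead of it; z points along the fingers, y is the direction in which the jaws open and shut (so a half turn about z gives the same grasp; the last joint's range is limited). The gripper opens to 85 mm and grips with 20 to 120 N. Pads are 22 mm wide; open, the fingers measure 114 mm over their backs; the gripper's body (76 mm by 85 mm) begins 54 mm behind the grasp point. The pads swing forward as they close: fully open they stand 13 mm farther back than shut.
Start: joints at [-1.459, 0.053, 1.613, -0, 1.476, -0.119], TCP at [0.143, -0.608, 0.405] pointing down, gripper open.
Joint ranges: [-3.01, 3.01], [-1.01, 2.22], [0.06, 2.58], [-1.02, 4.17], [0.09, 2.62], [-3.14, 3.14]. Speed limits (rad/s): [2.57, 2.57, 3.14, 3.14, 3.14, 3.14].

### API

Orientations are given as a unit quaternion [w, x, y, z].
In Python, from plant import manip gives the robot as it stands.
- The arm moves only by the tool play_rows, never from a script. Its argument "increments" is a list of rows, each an object with "offset": the shift along the tool's x, y, z in mm, a list of three; "twist": the turn about the tool's z in rad; "grip": the opening, from 0 (shut) to 1 (fully open). In form: [{"offset": [dx, dy, dz], "twist": twist, "grip": grip}, ...]. A call has 1 to 5 rows; each row is the pose to reach, as a shift and turn from the pose commanded when the call began, along the tool's axes at that moment; what a row does not reach only later rows make up. A row lasts 1/12 s, in which the tool goes at most 41.7 mm and 7.16 degrees, less where a joint would pass 70% of its speed; a pose out of reach is approached as far as the arm can. A call with a gripper value outside its range is refused whole. The fingers move at their own pace and stop on an object; the grip force is fixed at half the most. Time passes only in rows, so rows that repeat a pose let the fingers close. It gives the time, the measured TCP pose, the force and the opening at its end, in the units of the state.
- manip.state(): the state, without advancing time (a new reading comes with each control period).
- manip.grab_frame(name): name is "side" or "top"; returns the picture (480x640x3 uint8, blue, green, red); there is no depth.
- manip.get_calibration(name): a dict with "fx", "fy", "cx", "cy" (pixels), "T" (4x4, takes a point from camera to world coordinates). Camera axes: x right, y down, z forward; pixel columns grow to the right and rows downward; lengths in m; the calibration is good to about 2 mm. A picture is of the moment at which its call begins. get_calibration takes no time and is no camera call.
- manip.job_done(): hands the job in, once; it reports no verdict.
Trained networks look in the newest picture that a camera, given by its name, has taken for a name from the list of things; names that differ only in an ending like _2 or _b are one class to them, and where a whole thing is asked for, a point or a joint stands for the part that bears it (a point fixed in the world has none). Each returns a list of dicts, best first, with "p" (0 to 1); they miss things now and then, are a little off and sometimes report something else, mostly with a low value. They report only what shows in the picture. A call takes as long as a camera call. They do not tell look-alikes from the thing itself.
- manip.boxes_of(query, camera): "xyz" ([x, y, z] in m, in the coordinates of the camera as it stood for that picture, good to about 4 mm: the middle of the surface that is visible of it).
- manip.tip_of(query, camera): "xyz" ([x, y, z] in m, in the coordinates of the camera as it stood for that picture, good to about 4 mm: a listed point, or the origin of a listed thing).
The state is a dict: "time": time; "joint_pos": joint angles; "joint_vel": joint speeds; "joint_efforts": joint torques, N m; "tool_pos": TCP position; "tool_rot": TCP orientation; "contact_force": force on the tool from outside, world axes, zero at the start; "ft_torque": the same for the moment, N m; "gripper_width": opening from 0.0 (shut) to 1.0 (fully open).
Only numpy, scipy, OpenCV 4.12 (cv2) and the standard library are available. Lean on these libraries where they do the work, as an engineer would, in place of code of your own. Each camera call takes 0.05 s, during which the arm holds its last target. There are 200 camera calls.

## Working session

There is one attempt and no reset: what is moved stays moved. The work goes in short steps, Python scripts to look and compute and a tool call to move; the robot and the scene stay as the last step left them, time stands still between calls to the robot, and variables do not carry over. Pictures are saved under pics/ and viewed, about 8 in all and at most 12, crops included, and the job is handed in when it is done.

Besides the shell and the picture viewer there is one more tool, called after "Emit:" as name([rows], argument=value, ...), one row to a line, values as JSON. play_rows: Moves the arm, as the interface text tells. Its arguments: {"type":"object","properties":{"increments":{"type":"array"}},"required":["increments"]}

```bash
ls; mkdir -p pics
python3 - <<'E'
from plant import manip
import cv2, numpy as np
s=manip.state(); print(s)
for c in ("side","top"):
    f=manip.grab_frame(c); cv2.imwrite(f"pics/{c}0.png",f)
    k=manip.get_calibration(c); T=np.array(k["T"]); print(c,{a:k[a] for a in("fx","fy","cx","cy")},T.round(3).tolist())
    for q in ("cabinet","upper_hinge","upper_bolt_knob","ledge","jar_center","plaster_block","cup","knife","carton"):
        r=manip.tip_of(q,c)
        for d in r[:4]:
            print(c,q,round(d["p"],2),(T@np.append(d["xyz"],1))[:3].round(3))
print(manip.state()["time"])
E
```

```text
pics
{'time': 0.0, 'joint_pos': array([-1.45900853e+00,  5.33491563e-02,  1.61428960e+00, -1.07575040e-05,
        1.47600633e+00, -1.18945587e-01]), 'joint_vel': array([-1.28875091e-03, -1.24316258e-04,  1.26386228e-03,  2.93149417e-05,
        8.93628171e-04,  8.95821437e-04]), 'joint_efforts': array([-8.03621037e-05, -3.93681693e+01, -3.70180535e+01, -2.25263835e-05,
        7.02950754e-03,  1.62859422e-06]), 'tool_pos': array([ 0.14293432, -0.60815939,  0.40347006]), 'tool_rot': array([-1.02623143e-03,  9.93352059e-01,  1.15111401e-01, -1.68132473e-06]), 'contact_force': array([-0.5995566 ,  0.01987691,  0.42729553]), 'ft_torque': array([-0.0038202 ,  0.00482856, -0.05211675]), 'gripper_width': 1.0011799470902296}
side {'fx': 523.335343685503, 'fy': 523.335343685503, 'cx': 316.35394474329456, 'cy': 248.27759950658967} [[0.157, 0.689, -0.708, 1.56], [0.988, -0.115, 0.107, -0.119], [-0.008, -0.716, -0.698, 1.244], [0.0, 0.0, 0.0, 1.0]]
side upper_hinge 0.81 [ 0.631 -0.052  0.231]
side upper_hinge 0.51 [0.492 0.472 0.   ]
side upper_bolt_knob 0.73 [ 0.482 -0.015  0.266]
side jar_cen
[... 350 characters left out ...]
 {'fx': 494.3137973914699, 'fy': 494.3137973914699, 'cx': 314.40653592082566, 'cy': 246.184453439365} [[-0.028, -0.988, 0.15, 0.322], [-1.0, 0.028, -0.007, 0.038], [0.002, -0.151, -0.989, 1.436], [0.0, 0.0, 0.0, 1.0]]
top upper_hinge 0.92 [ 0.631 -0.052  0.225]
top upper_bolt_knob 0.74 [ 0.489 -0.014  0.269]
top ledge 0.85 [ 0.528 -0.003  0.155]
top jar_center 0.88 [0.332 0.22  0.042]
top jar_center 0.85 [0.445 0.334 0.046]
top jar_center 0.73 [0.454 0.201 0.041]
top jar_center 0.55 [0.335 0.36  0.041]
top plaster_block 0.84 [ 0.619  0.374 -0.004]
top cup 0.56 [0.494 0.47  0.004]
top cup 0.22 [ 0.618  0.375 -0.005]
top knife 0.81 [0.686 0.234 0.002]
top carton 0.63 [ 0.339 -0.45  -0.001]
1.0
```

View pics/side0.png

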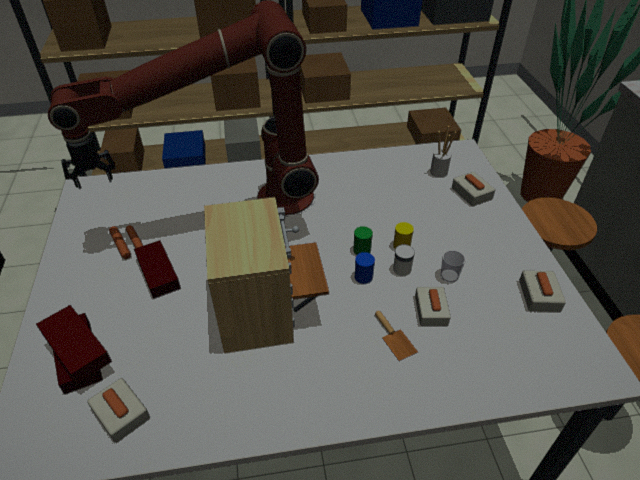

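View pics/top0.png

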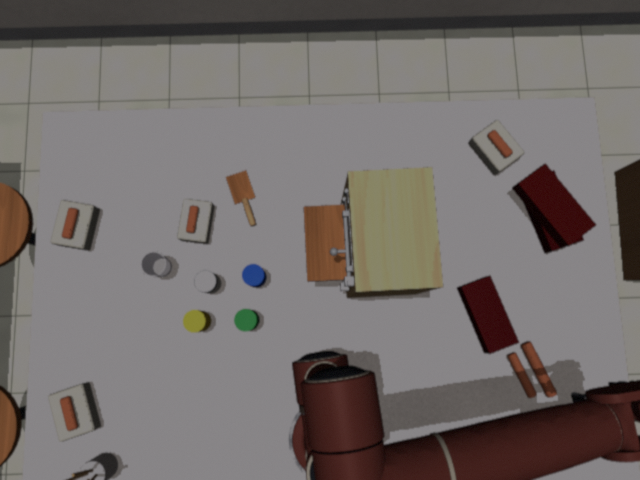

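Side view: the cupboard is at (250,270) with its ledge at (310,270), and the white jar with the grey lid is at (403,260). The blue, green and yellow jars are decoys. Top view: the jar is at (206,281), the knob near (335,252) and the ledge at (325,243). Both views agree on the heights: knob 0.27, ledge 0.155, jar 0.043. The jar is therefore at about (0.443, 0.331), and the cupboard is turned by about 0.03 rad.

```bash
cat > h.py <<'E'
from plant import manip
import numpy as np, cv2
from scipy.spatial.transform import Rotation as Rn
H=np.array([.631,-.052]); A=.03
def pose():
    s=manip.state(); w,x,y,z=s["tool_rot"]; R=Rn.from_quat([x,y,z,w]).as_matrix()
    return s,np.array(s["tool_pos"]),R
def go(p,yaw):
    "offset (mm) and twist to bring TCP to p with tool x at yaw"
    s,t,R=pose(); y0=np.arctan2(R[1,0],R[0,0])
    tw=-((yaw-y0+np.pi)%(2*np.pi)-np.pi)
    print("off",((R.T@(np.array(p)-t))*1000).round(1),"twist",round(tw,3),"yaw",round(y0,3),"q",s["joint_pos"].round(2))
def see(q,c,n=1):
    T=np.array(manip.get_calibration(c)["T"])
    for _ in range(n):
        manip.grab_frame(c)
        for d in manip.tip_of(q,c)[:4]: print(q,c,round(d["p"],2),(T@np.append(d["xyz"],1))[:3].round(4))
E
python3 - <<'E'
from h import *
for q in("upper_bolt_knob","upper_hinge","ledge"): see(q,"top",2); see(q,"side",2)
E
```

```text
upper_bolt_knob top 0.7 [ 0.4867 -0.015   0.2694]
upper_bolt_knob top 0.84 [ 0.4864 -0.0122  0.2718]
upper_bolt_knob side 0.66 [ 0.4826 -0.0144  0.2689]
upper_bolt_knob side 0.48 [ 0.4817 -0.0155  0.2672]
upper_hinge top 0.83 [ 0.6288 -0.0548  0.2271]
upper_hinge top 0.84 [ 0.6282 -0.0521  0.2287]
upper_hinge side 0.51 [ 0.6325 -0.0511  0.2302]
upper_hinge side 0.29 [ 0.4927  0.4766 -0.0041]
upper_hinge side 0.57 [ 0.6338 -0.05    0.23  ]
ledge top 0.62 [ 0.5257 -0.0006  0.1573]
ledge top 0.63 [ 5.283e-01 -3.000e-04  1.534e-01]
ledge side 0.88 [ 0.5265 -0.0011  0.1548]
ledge side 0.84 [ 0.5283 -0.0007  0.1568]
```

Emit:
play_rows([
  {"offset":[67,-66,-150],"twist":-0.6,"grip":1},
  {"offset":[67,-66,-150],"twist":-0.6,"grip":1},
  {"offset":[67,-66,-150],"twist":-0.6,"grip":1},
  {"offset":[67,-66,-150],"twist":-0.6,"grip":1},
  {"offset":[67,-66,-150],"twist":-0.6,"grip":1},
])

```text
time: 2.62
tool_pos: [0.1943, -0.5265, 0.5633]
tool_rot: [0.006, 0.913, 0.407, -0.001]
contact_force: [0.2, -0.5, 1.7]
gripper_width: 0.999
```

```bash
python3 -c "
from h import *
go([.486,-.0145,.56],1.6)"
```

```text
off [ 575.8 -125.3   -1.3] twist -0.761 yaw 0.839 q [-1.35 -0.15  1.55  0.    1.73 -0.62]
```

Emit:
play_rows([
  {"offset":[575,-125,0],"twist":-0.76,"grip":1},
  {"offset":[575,-125,0],"twist":-0.76,"grip":1},
  {"offset":[575,-125,0],"twist":-0.76,"grip":1},
  {"offset":[575,-125,0],"twist":-0.76,"grip":1},
  {"offset":[575,-125,0],"twist":-0.76,"grip":1},
])

```text
time: 3.03
tool_pos: [0.298, -0.3468, 0.5549]
tool_rot: [0.0, 0.745, 0.667, 0.0]
contact_force: [1.1, -0.4, 0.3]
gripper_width: 1.001
```

```bash
python3 -c "
from h import *
go([.4845,-.0145,.56],1.6)"
```

```text
off [350.7 149.   -5.2] twist -0.139 yaw 1.461 q [-1.02 -0.4   1.77  0.    1.77 -0.91]
```

Emit:
play_rows([
  {"offset":[351,149,-5],"twist":-0.14,"grip":1},
  {"offset":[351,149,-5],"twist":-0.14,"grip":1},
  {"offset":[351,149,-5],"twist":-0.14,"grip":1},
  {"offset":[351,149,-5],"twist":-0.14,"grip":1},
  {"offset":[351,149,-5],"twist":-0.14,"grip":1},
])

```text
time: 3.45
tool_pos: [0.4008, -0.1654, 0.5579]
tool_rot: [0.001, 0.698, 0.716, 0.0]
contact_force: [0.9, -0.8, -0.4]
gripper_width: 1.0
```

```bash
python3 -c "
from h import *
go([.4845,-.0145,.56],1.6)"
```

```text
off [148.8  87.4  -2.2] twist -0.005 yaw 1.595 q [-0.56 -0.46  1.8   0.    1.8  -0.59]
```

Emit:
play_rows([
  {"offset":[149,87,-2],"twist":0,"grip":1},
  {"offset":[149,87,-2],"twist":0,"grip":1},
  {"offset":[149,87,-2],"twist":0,"grip":1},
  {"offset":[149,87,-2],"twist":0,"grip":1},
  {"offset":[149,87,-2],"twist":0,"grip":1},
])

```text
time: 3.87
tool_pos: [0.4852, -0.0117, 0.5592]
tool_rot: [-0.001, 0.696, 0.718, 0.001]
contact_force: [-0.3, 0.5, 0.3]
gripper_width: 1.003
```

```bash
python3 -c "
from h import *
go([.4845,-.0145,.425],1.6)"
```

```text
off [ -3.1  -0.8 134.2] twist 0.003 yaw 1.603 q [-0.18 -0.33  1.7   0.    1.76 -0.21]
```

Emit:
play_rows([
  {"offset":[-2,-1,40],"twist":0,"grip":1},
  {"offset":[-2,-1,80],"twist":0,"grip":1},
  {"offset":[-2,-1,115],"twist":0,"grip":1},
  {"offset":[-2,-1,133],"twist":0,"grip":1},
  {"offset":[-2,-1,133],"twist":0,"grip":1},
])

```text
time: 4.28
tool_pos: [0.4816, -0.0184, 0.4204]
tool_rot: [-0.004, 0.698, 0.716, -0.003]
contact_force: [-1.7, 0.0, 0.2]
gripper_width: 1.002
```

```bash
python3 -c "
from h import *
go([.4845,-.0145,.425],1.6)
f=[cv2.resize(manip.grab_frame('top')[170:320,250:450],(400*2,300*2)),cv2.resize(manip.grab_frame('side')[180:300,200:360],(800,600))]
cv2.imwrite('pics/k1.png',cv2.resize(f[0],(800,600)));cv2.imwrite('pics/k2.png',f[1])"
```

```text
off [ 3.8  3.  -4.7] twist -0.004 yaw 1.596 q [-0.19 -0.31  1.91 -0.    1.54 -0.22]
```

View pics/k2.png

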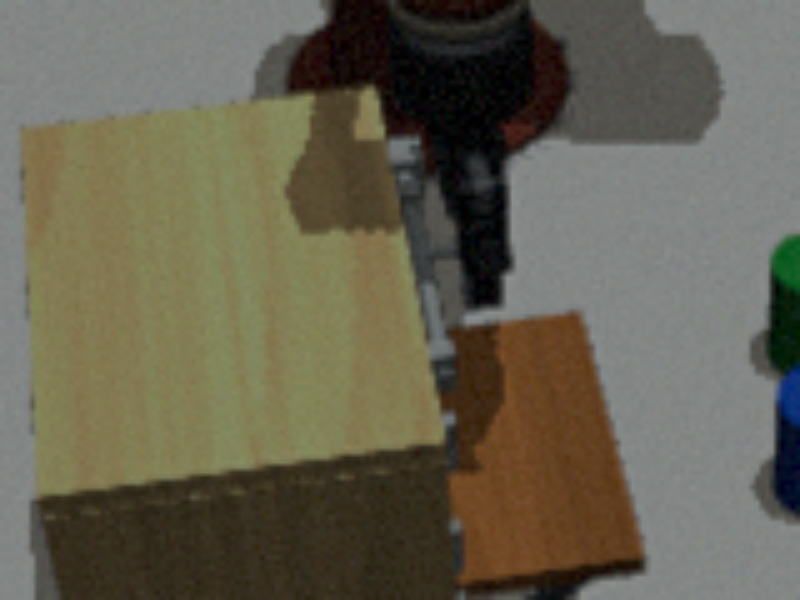

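The fingers straddle the knob. The right-hand finger in the crop is at (480,250), and the gripper body is above the roof. I'll make a small correction and close.

Emit:
play_rows([
  {"offset":[3,3,-4],"twist":0,"grip":1},
  {"offset":[3,3,-4],"twist":0,"grip":0},
  {"offset":[3,3,-4],"twist":0,"grip":0},
  {"offset":[3,3,-4],"twist":0,"grip":0},
  {"offset":[3,3,-4],"twist":0,"grip":0},
])

```text
time: 4.8
tool_pos: [0.4859, -0.0153, 0.4314]
tool_rot: [0.001, 0.698, 0.716, 0.0]
contact_force: [0.3, 0.5, -0.1]
gripper_width: 0.452
```

Emit:
play_rows([
  {"offset":[0,0,0],"twist":0,"grip":0},
  {"offset":[0,0,0],"twist":0,"grip":0},
  {"offset":[0,0,0],"twist":0,"grip":0},
  {"offset":[0,0,0],"twist":0,"grip":0},
  {"offset":[0,0,0],"twist":0,"grip":0},
])

```text
time: 5.22
tool_pos: [0.4858, -0.0153, 0.431]
tool_rot: [0.0, 0.698, 0.716, 0.0]
contact_force: [-0.8, -0.4, 2.5]
gripper_width: 0.194
```

```bash
python3 -c "
from h import *
go([.4845,-.0145,.425],1.6)"
```

```text
off [ 0.9 -1.3  6. ] twist -0.004 yaw 1.596 q [-0.18 -0.3   1.89 -0.    1.55 -0.21]
```

Emit:
play_rows([
  {"offset":[0,0,0],"twist":0,"grip":0.5},
  {"offset":[1,-1,7],"twist":0,"grip":0.5},
  {"offset":[1,-1,7],"twist":0,"grip":0},
  {"offset":[1,-1,7],"twist":0,"grip":0},
  {"offset":[1,-1,7],"twist":0,"grip":0},
])

```text
time: 5.63
tool_pos: [0.4851, -0.0143, 0.4222]
tool_rot: [0.001, 0.698, 0.716, 0.001]
contact_force: [7.0, 0.4, -4.2]
gripper_width: 0.198
```

Emit:
play_rows([
  {"offset":[0,0,0],"twist":0,"grip":0},
  {"offset":[0,0,0],"twist":0,"grip":0},
  {"offset":[0,0,0],"twist":0,"grip":0},
  {"offset":[0,0,0],"twist":0,"grip":0},
  {"offset":[0,0,0],"twist":0,"grip":0},
])

```text
time: 6.05
tool_pos: [0.4852, -0.0143, 0.4222]
tool_rot: [0.0, 0.698, 0.716, 0.001]
contact_force: [4.9, 0.7, -5.4]
gripper_width: 0.192
```

```bash
python3 -c "
from h import *
go([.4845,-.0145,.425],1.6); see('upper_bolt_knob','top'); see('upper_bolt_knob','side')"
```

```text
off [-0.2 -0.7 -2.8] twist -0.004 yaw 1.596 q [-0.18 -0.3   1.91  0.    1.53 -0.21]
upper_bolt_knob side 0.57 [ 0.4797 -0.0139  0.2679]
upper_bolt_knob side 0.29 [ 0.6349 -0.0503  0.2339]
```

Emit:
play_rows([
  {"offset":[0,8,0],"twist":0,"grip":0},
  {"offset":[0,16,0],"twist":0,"grip":0},
  {"offset":[0,24,0],"twist":0,"grip":0},
  {"offset":[0,31,0],"twist":0,"grip":0},
  {"offset":[0,31,0],"twist":0,"grip":0},
])

```text
time: 6.67
tool_pos: [0.5169, -0.0135, 0.4223]
tool_rot: [-0.001, 0.698, 0.716, -0.0]
contact_force: [2.6, 1.4, -6.8]
gripper_width: 0.197
```

```bash
python3 -c "
from h import *
go([.4845,-.0145,.425],1.6); see('upper_bolt_knob','top',2); see('upper_bolt_knob','side',2)
cv2.imwrite('pics/k3.png',cv2.resize(manip.grab_frame('side')[180:300,200:360],(800,600)))"
```

```text
off [ -0.2 -32.4  -2.7] twist -0.004 yaw 1.596 q [-0.17 -0.22  1.84  0.    1.52 -0.2 ]
upper_bolt_knob top 0.67 [ 0.5169 -0.0095  0.2708]
upper_bolt_knob side 0.54 [ 0.5095 -0.014   0.2679]
upper_bolt_knob side 0.6 [ 0.5098 -0.0143  0.2664]
upper_bolt_knob side 0.6 [6.908e-01 2.312e-01 3.000e-04]
```

View pics/k3.png

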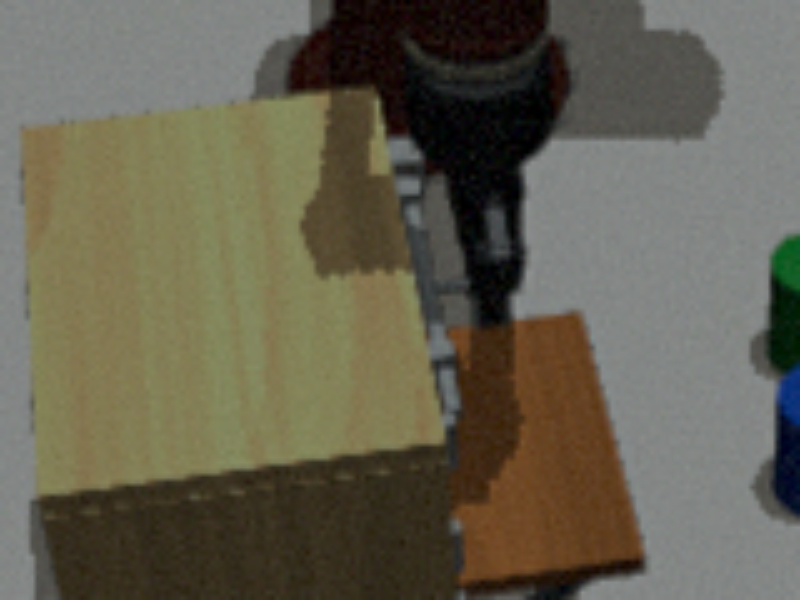

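The bolt is drawn by about 31 mm. The knob has moved with the fingers and the rod end now shows further right and down, at (440,400). Next I swing the leaf on the knob, with the tool turning along with it.

Emit:
play_rows([
  {"offset":[13.2,5.9,0],"twist":0.12,"grip":0},
  {"offset":[25.6,13.3,0],"twist":0.24,"grip":0},
  {"offset":[37,22.1,0],"twist":0.36,"grip":0},
  {"offset":[47.3,32.2,0],"twist":0.48,"grip":0},
  {"offset":[56.3,43.5,0],"twist":0.6,"grip":0},
])

```text
time: 7.53
tool_pos: [0.5576, 0.0444, 0.4224]
tool_rot: [-0.001, 0.88, 0.475, -0.001]
contact_force: [0.6, -1.1, -11.4]
gripper_width: 0.195
```

```bash
python3 -c "
from h import *
s,t,R=pose(); print(t-[*H,0],s['contact_force'],s['ft_torque'],s['gripper_width'])
go([.4845,-.0145,.425],1.6)
cv2.imwrite('pics/k4.png',cv2.resize(manip.grab_frame('side')[180:300,200:360],(800,600)))"
```

```text
[-0.07342761  0.09635832  0.4224254 ] [  0.63919826  -1.11550249 -11.35949424] [-0.13796646 -0.04211411  0.21026654] 0.19471532960307525
off [-89.3 -28.8  -2.3] twist -0.61 yaw 0.99 q [-0.05 -0.11  1.75 -0.    1.51  0.53]
```

View pics/k4.png

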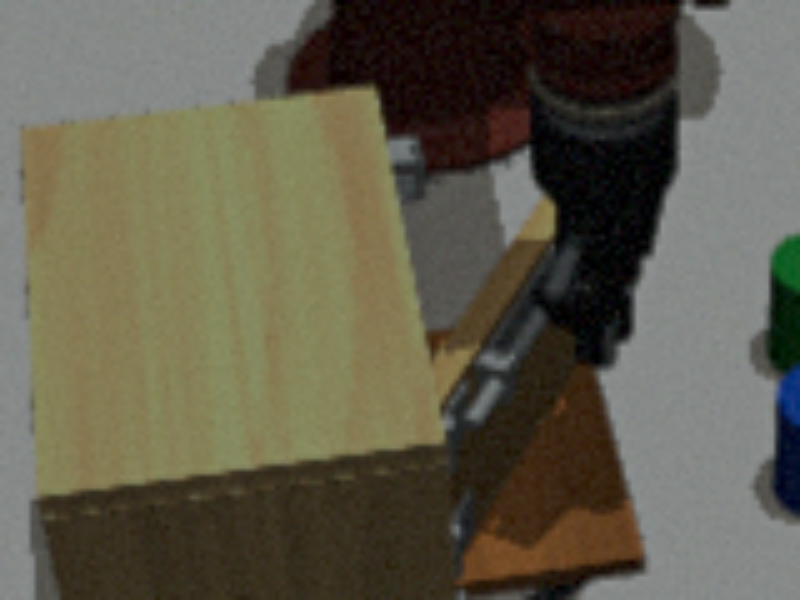

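The leaf is about 35° open, with its edge running from (455,560) to (550,210), and the fingers are still on the knob. I'll continue and ease upward slightly, because the vertical force is rising.

Emit:
play_rows([
  {"offset":[13.2,5.9,-1],"twist":0.12,"grip":0},
  {"offset":[25.6,13.3,-2],"twist":0.24,"grip":0},
  {"offset":[37,22.1,-2],"twist":0.36,"grip":0},
  {"offset":[47.3,32.2,-2],"twist":0.48,"grip":0},
  {"offset":[56.3,43.5,-2],"twist":0.6,"grip":0},
])

```text
time: 8.0
tool_pos: [0.6248, 0.068, 0.4225]
tool_rot: [-0.001, 0.981, 0.195, -0.002]
contact_force: [0.3, 1.3, -16.0]
gripper_width: 0.194
```

```bash
python3 -c "
from h import *
s,t,R=pose(); print(t-[*H,0],np.linalg.norm((t-[*H,0])[:2]),s['contact_force'],s['gripper_width']);go([.4845,-.0145,.425],1.6)"
```

```text
[-0.00617727  0.12003449  0.42252506] 0.12019333729758679 [  0.33923469   1.33554281 -15.98943297] 0.19434432996297685
off [-161.2   22.5   -1.8] twist -1.207 yaw 0.393 q [-0.01  0.05  1.58  0.    1.51  1.17]
```

Emit:
play_rows([
  {"offset":[13.2,5.9,1],"twist":0.12,"grip":0},
  {"offset":[25.6,13.3,2],"twist":0.24,"grip":0},
  {"offset":[37,22.1,3],"twist":0.36,"grip":0},
  {"offset":[47.3,32.2,3],"twist":0.48,"grip":0},
  {"offset":[52.7,38.7,3],"twist":0.55,"grip":0},
])

```text
time: 8.42
tool_pos: [0.6895, 0.0518, 0.4224]
tool_rot: [-0.0, 0.997, -0.078, 0.0]
contact_force: [1.7, 1.7, -8.1]
gripper_width: 0.195
```

Emit:
play_rows([
  {"offset":[0,0,0],"twist":0,"grip":0},
  {"offset":[0,0,0],"twist":0,"grip":0.8},
  {"offset":[0,0,0],"twist":0,"grip":0.8},
  {"offset":[0,0,0],"twist":0,"grip":0.8},
  {"offset":[0,0,0],"twist":0,"grip":0.8},
])

```text
time: 8.83
tool_pos: [0.6882, 0.052, 0.4249]
tool_rot: [0.0, 0.997, -0.077, 0.002]
contact_force: [-0.1, -0.5, 0.0]
gripper_width: 0.755
```

```bash
python3 -c "
from h import *
s,t,R=pose(); print(t-[*H,0],np.linalg.norm((t-[*H,0])[:2]),s['contact_force'],s['gripper_width']);go([.443,.331,.58],1.6)
see('upper_bolt_knob','side');see('upper_bolt_knob','top')
cv2.imwrite('pics/k5.png',cv2.resize(manip.grab_frame('side')[150:330,200:440],(800,600)))"
```

```text
[0.05724191 0.1040417  0.42493823] 0.11874894429930917 [-0.11039266 -0.54114579  0.02738668] 0.7551244695867299
off [-284.5 -238.3 -156. ] twist -1.753 yaw -0.153 q [-0.03  0.19  1.43 -0.    1.52  1.69]
upper_bolt_knob side 0.51 [0.6825 0.0478 0.271 ]
upper_bolt_knob top 0.52 [0.6886 0.0556 0.2698]
```

View pics/k5.png

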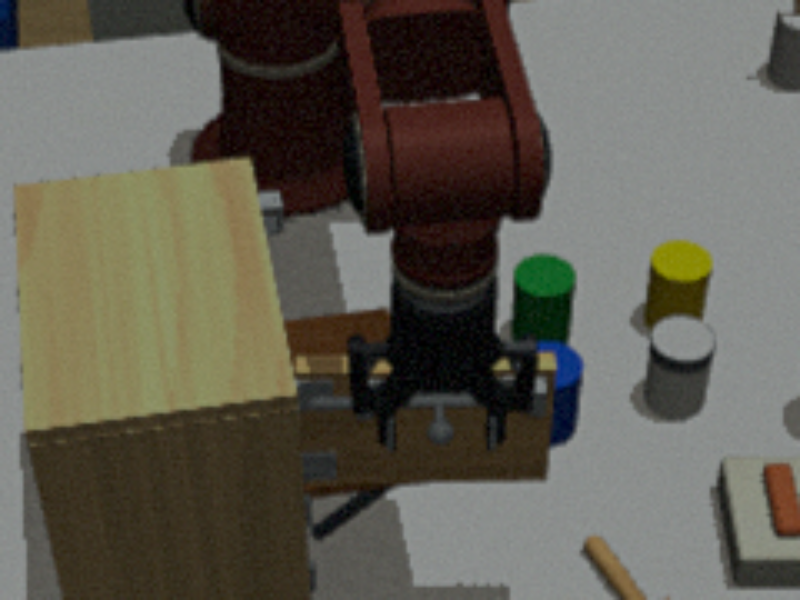

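The leaf stands about 100° open, with its panel at (300–550, 360–490) in the crop. The knob at (440,430) is free between the open fingers. I'll lift and go to the jar.

Emit:
play_rows([
  {"offset":[0,0,-40],"twist":0,"grip":1},
  {"offset":[0,0,-80],"twist":0,"grip":1},
  {"offset":[0,0,-120],"twist":0,"grip":1},
  {"offset":[-20,-15,-150],"twist":-0.12,"grip":1},
  {"offset":[-40,-30,-155],"twist":-0.24,"grip":1},
])

```text
time: 9.5
tool_pos: [0.6529, 0.0874, 0.586]
tool_rot: [0.0, 0.999, 0.045, 0.006]
contact_force: [-0.1, 0.8, 1.4]
gripper_width: 1.004
```

```bash
python3 -c "
from h import *
go([.443,.331,.50],1.6); see('jar_center','top');see('jar_center','side')"
```

```text
off [-188.2 -261.6   83.6] twist -1.51 yaw 0.09 q [ 0.02  0.09  1.28 -0.    1.76  1.5 ]
jar_center top 0.87 [0.4411 0.3332 0.042 ]
jar_center top 0.83 [0.3339 0.2196 0.0446]
jar_center top 0.82 [0.3379 0.3603 0.0437]
jar_center side 0.93 [0.4411 0.3298 0.0446]
jar_center side 0.82 [0.3369 0.3598 0.0417]
jar_center side 0.6 [0.4579 0.2021 0.0426]
jar_center side 0.56 [0.3348 0.2197 0.0451]
```

Emit:
play_rows([
  {"offset":[-188,-262,84],"twist":-1.51,"grip":1},
  {"offset":[-188,-262,84],"twist":-1.51,"grip":1},
  {"offset":[-188,-262,84],"twist":-1.51,"grip":1},
  {"offset":[-188,-262,84],"twist":-1.51,"grip":1},
  {"offset":[-188,-262,84],"twist":-1.51,"grip":1},
])

```text
time: 10.12
tool_pos: [0.5218, 0.2413, 0.522]
tool_rot: [0.0, 0.937, 0.35, -0.002]
contact_force: [0.2, 0.9, 0.2]
gripper_width: 1.003
```

```bash
python3 -c "
from h import *
go([.442,.3315,.50],1.6)"
```

```text
off [  -1.1 -120.4   22.1] twist -0.886 yaw 0.714 q [ 0.3  -0.11  1.58 -0.    1.68  1.16]
```

Emit:
play_rows([
  {"offset":[-1,-120,22],"twist":-0.88,"grip":1},
  {"offset":[-1,-120,22],"twist":-0.88,"grip":1},
  {"offset":[-1,-120,22],"twist":-0.88,"grip":1},
  {"offset":[-1,-120,22],"twist":-0.88,"grip":1},
  {"offset":[-1,-120,22],"twist":-0.88,"grip":1},
])

```text
time: 10.53
tool_pos: [0.4424, 0.3324, 0.4999]
tool_rot: [-0.0, 0.783, 0.623, -0.002]
contact_force: [0.5, 0.3, 1.0]
gripper_width: 0.999
```

```bash
python3 -c "
from h import *
go([.442,.3315,.36],1.6)"
```

```text
off [ -0.5   0.3 139.9] twist -0.256 yaw 1.344 q [ 0.51 -0.16  1.66 -0.    1.64  0.74]
```

Emit:
play_rows([
  {"offset":[0,0,40],"twist":-0.12,"grip":1},
  {"offset":[0,0,80],"twist":-0.24,"grip":1},
  {"offset":[0,0,120],"twist":-0.25,"grip":1},
  {"offset":[0,0,140],"twist":-0.25,"grip":1},
  {"offset":[0,0,140],"twist":-0.25,"grip":1},
])

```text
time: 10.95
tool_pos: [0.4419, 0.3296, 0.3537]
tool_rot: [-0.002, 0.702, 0.712, -0.007]
contact_force: [0.0, -0.4, -0.4]
gripper_width: 0.998
```

```bash
python3 -c "
from h import *
go([.442,.3315,.205],1.6)"
```

```text
off [  3.    2.2 148.7] twist -0.016 yaw 1.584 q [ 0.51 -0.08  1.83 -0.    1.41  0.49]
```

Emit:
play_rows([
  {"offset":[1,0,35],"twist":-0.01,"grip":1},
  {"offset":[1,0,70],"twist":-0.01,"grip":1},
  {"offset":[1,0,105],"twist":-0.01,"grip":1},
  {"offset":[1,0,135],"twist":-0.01,"grip":1},
  {"offset":[1,0,153],"twist":-0.01,"grip":1},
])

```text
time: 11.37
tool_pos: [0.443, 0.3314, 0.2069]
tool_rot: [-0.0, 0.699, 0.715, -0.002]
contact_force: [0.4, -0.2, 0.5]
gripper_width: 1.001
```

Emit:
play_rows([
  {"offset":[0,0,0],"twist":0,"grip":1},
  {"offset":[0,0,0],"twist":0,"grip":0.3},
  {"offset":[0,0,0],"twist":0,"grip":0.3},
  {"offset":[0,0,0],"twist":0,"grip":0.3},
  {"offset":[0,0,0],"twist":0,"grip":0.3},
])

```text
time: 11.78
tool_pos: [0.4446, 0.3329, 0.2129]
tool_rot: [0.001, 0.698, 0.716, 0.002]
contact_force: [-0.5, 0.6, 4.7]
gripper_width: 0.691
```

```bash
python3 -c "
from h import *
go([.442,.3315,.205],1.6);see('jar_center','top');see('jar_center','side')"
```

```text
off [-1.3 -2.7  7.9] twist -0.004 yaw 1.596 q [0.51 0.09 1.92 0.   1.13 0.48]
jar_center top 0.87 [0.4534 0.2012 0.0422]
jar_center top 0.76 [0.3311 0.2213 0.0424]
jar_center top 0.43 [0.4452 0.3351 0.0426]
jar_center side 0.66 [0.4502 0.3305 0.0429]
jar_center side 0.66 [0.4563 0.2028 0.0425]
jar_center side 0.64 [0.3356 0.3639 0.0396]
jar_center side 0.19 [ 0.3333 -0.4547  0.0007]
```

The jar is gripped at 0.69 × 85 mm ≈ 59 mm, with the TCP at z 0.213. It should therefore stand on the ledge at TCP z ≈ 0.369.

Emit:
play_rows([
  {"offset":[0,0,-10],"twist":0,"grip":0.3},
  {"offset":[0,0,-40],"twist":0,"grip":0.3},
  {"offset":[0,0,-80],"twist":0,"grip":0.3},
  {"offset":[0,0,-120],"twist":0,"grip":0.3},
  {"offset":[0,0,-160],"twist":0,"grip":0.3},
])

```text
time: 12.4
tool_pos: [0.4426, 0.3317, 0.371]
tool_rot: [-0.0, 0.698, 0.716, -0.001]
contact_force: [1.0, -0.0, -3.4]
gripper_width: 0.685
```

```bash
python3 -c "
from h import *
print(manip.state()['contact_force'],manip.state()['gripper_width']);go([.516,.012,.43],1.6);see('jar_center','side');see('jar_center','top');see('upper_bolt_knob','side')"
```

```text
[ 1.03525415 -0.02838997 -3.42053136] 0.685387843805533
off [-321.5   65.3  -58.7] twist -0.004 yaw 1.596 q [ 0.51 -0.1   1.82 -0.    1.42  0.48]
jar_center side 0.77 [0.3373 0.3596 0.0428]
jar_center side 0.62 [0.4456 0.3285 0.2012]
jar_center side 0.58 [0.3362 0.2211 0.0432]
jar_center side 0.51 [0.4565 0.201  0.0419]
jar_center top 0.88 [0.331  0.22   0.0371]
jar_center top 0.82 [0.4537 0.2005 0.0399]
jar_center top 0.53 [0.4465 0.3365 0.2085]
upper_bolt_knob side 0.72 [0.6853 0.05   0.268 ]
```

Emit:
play_rows([
  {"offset":[0,0,-35],"twist":0,"grip":0.3},
  {"offset":[-30,6,-59],"twist":0,"grip":0.3},
  {"offset":[-65,13,-59],"twist":0,"grip":0.3},
  {"offset":[-100,20,-59],"twist":0,"grip":0.3},
  {"offset":[-135,27,-59],"twist":0,"grip":0.3},
])

```text
time: 13.12
tool_pos: [0.4734, 0.1966, 0.4263]
tool_rot: [-0.001, 0.698, 0.716, -0.002]
contact_force: [0.9, 1.1, -4.8]
gripper_width: 0.687
```

```bash
python3 -c "
from h import *
go([.516,.012,.43],1.6)"
```

```text
off [-185.7   37.8   -3.6] twist -0.003 yaw 1.597 q [ 0.25 -0.23  1.84 -0.    1.53  0.22]
```

Emit:
play_rows([
  {"offset":[-37,8,-3],"twist":0,"grip":0.3},
  {"offset":[-74,15,-3],"twist":0,"grip":0.3},
  {"offset":[-111,23,-3],"twist":0,"grip":0.3},
  {"offset":[-150,30,-3],"twist":0,"grip":0.3},
  {"offset":[-180,37,-3],"twist":0,"grip":0.3},
])

```text
time: 13.53
tool_pos: [0.5148, 0.0163, 0.4285]
tool_rot: [-0.002, 0.699, 0.715, -0.002]
contact_force: [0.7, -0.0, -4.2]
gripper_width: 0.689
```

```bash
python3 -c "
from h import *
go([.516,.012,.371],1.6);see('jar_center','side');see('jar_center','top');see('ledge','side');see('ledge','top');go([.516,.012,.371],1.6)
cv2.imwrite('pics/k6.png',cv2.resize(manip.grab_frame('side')[150:330,200:440],(800,600)))"
```

```text
off [-4.4  1.4 57.5] twist -0.006 yaw 1.594 q [-0.11 -0.23  1.83 -0.    1.54 -0.14]
jar_center side 0.87 [0.5135 0.0105 0.2595]
jar_center side 0.76 [0.3364 0.3592 0.0398]
jar_center side 0.66 [0.3318 0.224  0.0437]
jar_center top 0.8 [0.3369 0.3586 0.0424]
jar_center top 0.76 [0.3309 0.2205 0.0407]
jar_center top 0.69 [0.4535 0.2029 0.0423]
jar_center top 0.38 [0.515  0.0141 0.2595]
ledge side 0.85 [ 0.5256 -0.0012  0.1557]
ledge top 0.66 [ 0.5268 -0.0022  0.154 ]
off [-8.   0.9 59.9] twist -0.002 yaw 1.598 q [-0.11 -0.23  1.83  0.    1.54 -0.13]
```

View pics/k6.png

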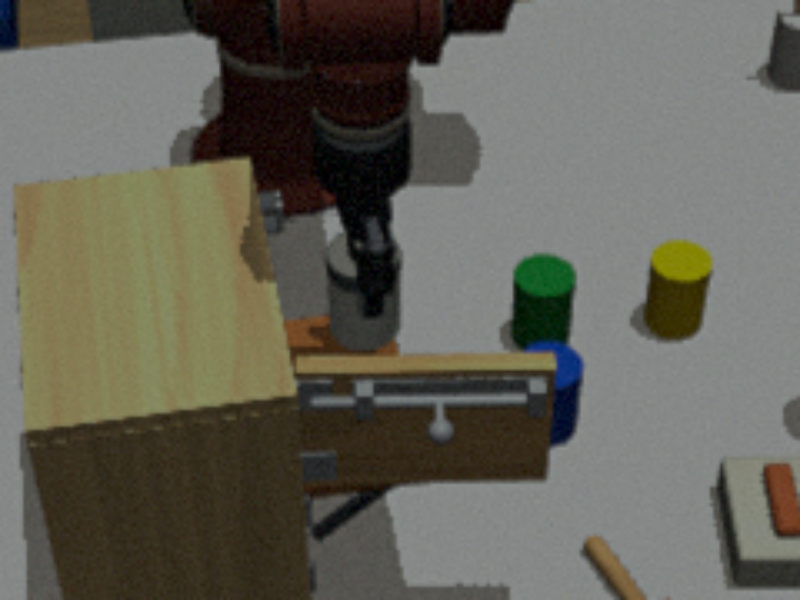

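The jar is gripped upright above the ledge, at (362,290) in the crop. The leaf stays open, with its panel at (300–550, 360–490). I'll lower the jar slowly.

Emit:
play_rows([
  {"offset":[-6,0,15],"twist":0,"grip":0.3},
  {"offset":[-6,0,30],"twist":0,"grip":0.3},
  {"offset":[-6,0,42],"twist":0,"grip":0.3},
  {"offset":[-6,0,50],"twist":0,"grip":0.3},
  {"offset":[-6,0,55],"twist":0,"grip":0.3},
])

```text
time: 14.4
tool_pos: [0.515, 0.0135, 0.3753]
tool_rot: [-0.001, 0.698, 0.716, -0.001]
contact_force: [0.6, -0.3, -4.2]
gripper_width: 0.688
```

Emit:
play_rows([
  {"offset":[0,0,1],"twist":0,"grip":0.3},
  {"offset":[0,0,2],"twist":0,"grip":0.3},
  {"offset":[0,0,3],"twist":0,"grip":0.3},
  {"offset":[0,0,4],"twist":0,"grip":0.3},
  {"offset":[0,0,4],"twist":0,"grip":0.3},
])

```text
time: 14.82
tool_pos: [0.5155, 0.0129, 0.3734]
tool_rot: [0.0, 0.698, 0.716, 0.0]
contact_force: [-0.1, -1.0, -3.9]
gripper_width: 0.682
```

Emit:
play_rows([
  {"offset":[0,0,1],"twist":0,"grip":0.3},
  {"offset":[0,0,2],"twist":0,"grip":0.3},
  {"offset":[0,0,3],"twist":0,"grip":0.3},
  {"offset":[0,0,4],"twist":0,"grip":0.3},
  {"offset":[0,0,4],"twist":0,"grip":0.3},
])

```text
time: 15.23
tool_pos: [0.5154, 0.0129, 0.369]
tool_rot: [0.0, 0.698, 0.716, 0.0]
contact_force: [0.3, -0.7, -4.1]
gripper_width: 0.685
```

Emit:
play_rows([
  {"offset":[0,0,1],"twist":0,"grip":0.3},
  {"offset":[0,0,2],"twist":0,"grip":0.3},
  {"offset":[0,0,2],"twist":0,"grip":0.3},
])

```text
time: 15.48
tool_pos: [0.5155, 0.013, 0.3689]
tool_rot: [0.0, 0.698, 0.716, 0.0]
contact_force: [-4.3, 0.2, 5.6]
gripper_width: 0.684
```

Contact came at the predicted height (0.3689 against 0.369 expected), with the vertical force going from −4 to +5.6 N. Releasing.

Emit:
play_rows([
  {"offset":[0,0,0],"twist":0,"grip":1},
  {"offset":[0,0,0],"twist":0,"grip":1},
  {"offset":[0,0,0],"twist":0,"grip":1},
  {"offset":[0,0,0],"twist":0,"grip":1},
  {"offset":[0,0,0],"twist":0,"grip":1},
])

```text
time: 15.9
tool_pos: [0.5154, 0.0129, 0.3668]
tool_rot: [0.0, 0.698, 0.716, 0.0]
contact_force: [-0.5, -0.6, 0.6]
gripper_width: 1.001
```

Emit:
play_rows([
  {"offset":[0,0,-15],"twist":0,"grip":1},
  {"offset":[0,0,-40],"twist":0,"grip":1},
  {"offset":[0,0,-80],"twist":0,"grip":1},
  {"offset":[0,0,-120],"twist":0,"grip":1},
  {"offset":[0,0,-150],"twist":0,"grip":1},
])

```text
time: 16.32
tool_pos: [0.5152, 0.0129, 0.5204]
tool_rot: [0.001, 0.698, 0.716, 0.001]
contact_force: [0.8, -0.3, 1.5]
gripper_width: 1.005
```

Emit:
play_rows([
  {"offset":[40,0,-20],"twist":0,"grip":1},
  {"offset":[80,0,-20],"twist":0,"grip":1},
  {"offset":[120,0,-20],"twist":0,"grip":1},
  {"offset":[150,0,-20],"twist":0,"grip":1},
  {"offset":[150,0,-20],"twist":0,"grip":1},
])

```text
time: 16.73
tool_pos: [0.511, 0.1669, 0.5369]
tool_rot: [-0.001, 0.696, 0.718, 0.001]
contact_force: [-0.4, -0.8, 0.2]
gripper_width: 1.001
```

```bash
python3 -c "
from h import *
for c in('side','top'):
  for q in('jar_center','ledge','upper_bolt_knob','cup','knife','plaster_block','carton'): see(q,c)
a=cv2.resize(manip.grab_frame('side')[150:330,200:440],(400,300));b=cv2.resize(manip.grab_frame('top')[150:345,170:430],(400,300))
cv2.imwrite('pics/k7.png',np.hstack([a,b]))"
```

```text
jar_center side 0.83 [0.5173 0.0085 0.2013]
jar_center side 0.83 [0.3354 0.221  0.0445]
jar_center side 0.74 [0.4549 0.2048 0.0374]
jar_center side 0.68 [0.3353 0.3608 0.0394]
ledge side 0.71 [ 0.5261 -0.0036  0.1561]
upper_bolt_knob side 0.83 [0.6817 0.0514 0.2701]
cup side 0.91 [0.491  0.4761 0.0011]
knife side 0.68 [ 0.3356 -0.4557 -0.0006]
knife side 0.59 [0.6889 0.2299 0.0016]
plaster_block side 0.62 [ 0.6243  0.3716 -0.003 ]
carton side 0.69 [ 0.3373 -0.458  -0.0009]
jar_center top 0.71 [0.5172 0.0133 0.1992]
jar_center top 0.61 [0.3372 0.3619 0.0442]
ledge top 0.73 [5.257e-01 2.000e-04 1.562e-01]
upper_bolt_knob top 0.81 [0.6878 0.055  0.2679]
cup top 0.84 [ 4.959e-01  4.715e-01 -2.000e-04]
plaster_block top 0.95 [ 0.6204  0.369  -0.0055]
carton top 0.58 [ 0.3355 -0.4514  0.0015]
```

View pics/k7.png

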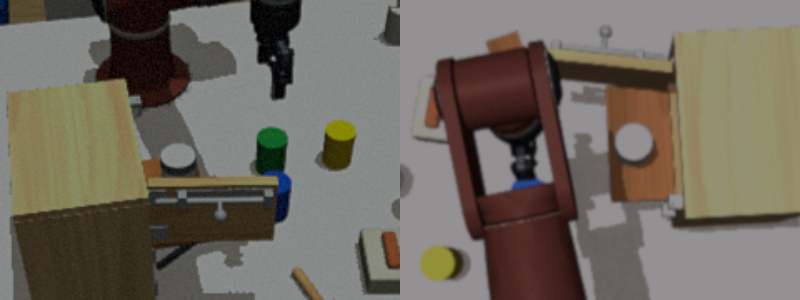

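The jar stands upright on the ledge: at (178,160) in the left crop and (634,143) in the right. The leaf is about 1.7 rad open, the arm is clear, and the bystanders have not moved.

```bash
python3 -c "
from h import *
print(manip.state()['time'],abs(manip.state()['joint_vel']).max()); print(manip.job_done())"
```

```text
18.2333 0.0011807721501198546
the job is handed in; nothing more can be done
None
```

I drew the top bolt about 31 mm and swung the top half open by its knob. Then I set the white, grey-lidded jar upright on the ledge, let go, backed the arm off and handed the job in at 18.2 s.

Last checks:
- **Jar:** its centre reads (0.517, 0.011, 0.200) m, about 12 mm outward and 9 mm sideways of the ledge centre. It stands upright at the right height. It touched down at the TCP height I had worked out (0.369 m).
- **Top half:** the knob's position puts it at about 1.72 rad (98°) open, still there after the jar was placed.
- **Bystanders:** the cup, block, carton and knife read within about 5 mm of where they started. The last top view missed the knife, so only the side view confirms it.
- **Bottom half:** it looks shut in the pictures and was never touched. I had no direct reading of its bolt.
- **Disagreements:**
  - The two cameras differed by up to about 7 mm on the knob.
  - The gripper read about 3 mm under the known size of the knob and about 2 mm under that of the jar.
  - While I swung the door on the knob, the vertical force reached 16 N, under the limits.

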